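# Couple the stand's boom to the ball-topped electrode head

### The arm

A 7-joint arm with a two-finger parallel gripper is mounted at the origin on the work surface. World frame = base frame: x ahead of the robot, y to its left, z up, the work surface at z = 0. Lengths are in m, angles in rad, forces in N, time in s.
With the tool pointing down it reaches from about 0.425 to 0.925 m from the base axis. Payload 6.8 kg.
Tool frame: the origin (TCP) lies on the centre line of the jaws, within the pads' length; the fingertips stand 11 mm ahead of it and the grasp point (between the pads) lies 8 mm behind it; z points along the fingers, y is the direction in which the jaws open and shut (so a half turn about z gives the same grasp; the last joint's range is limited). The gripper opens to 85 mm and grips with 20 to 120 N. Pads are 22 mm wide; open, the fingers measure 114 mm over their backs; the gripper's body (76 mm by 85 mm) begins 54 mm behind the grasp point. The pads swing forward as they close: fully open they stand 13 mm farther back than shut.
Start: joints at [1.16, 0.477, 0.022, 1.555, -0.011, 1.109, -0.083], TCP at [0.201, -0.644, 0.242] pointing down, gripper open.
Joint ranges: [-2.96, 2.96], [-0.34, 2.1], [-1.41, 1.46], [0.24, 2.44], [-1.37, 4.51], [0.17, 1.92], [-2.96, 2.96]. Speed limits (rad/s): [2.39, 2.39, 3.14, 3.14, 3.14, 3.14, 3.14].

### API

Orientations are given as a rotation vector (axis times angle).
In Python, from bench import r gives the robot as it stands.
- The arm moves only by the tool send_rows, never from a script. Its argument "deltas" is a list of rows, each a list of 7 numbers: the opening, from 0 (shut) to 1 (fully open), then the shift along the tool's x, y, z as a fraction of full scale, then the turn, a rotation vector about the tool's x, y, z as a fraction of full scale. In form: [[hand, x, y, z, ax, ay, az], ...]. A call has 1 to 20 rows; each row is the pose to reach, as a shift and turn from the pose commanded when the call began, along the tool's axes at that moment, turning the shorter way round; what a row does not reach only later rows make up. Full scale, the value 1, is 150 mm for a shift and 180 degrees for a turn. A row lasts 1/12 s, in which the tool goes at most 41.7 mm and 7.16 degrees, less where a joint would pass 70% of its speed; a pose out of reach is approached as far as the arm can. A call with a number of a shift or a turn outside -1 to 1 is refused whole. A call with a gripper value outside its range is refused whole. The fingers move at their own pace and stop on an object; "squeeze" is the grip in N (left out, the last holds). Time passes only in rows, so rows that repeat a pose let the fingers close. It gives the time, the measured TCP pose, the force and the opening at its end, in the units of the state.
- r.get_obs(): the state, without advancing time (a new reading comes with each control period).
- r.grab_frame(name): name is "scene" or "top"; returns a dict with "pixels" (400x640x3 uint8, red, green, blue), "camera_matrix" (3x3 intrinsics, pixels), "rvec" (rotation vector, rad) and "tvec" (3), from world to camera coordinates, as OpenCV has them. Camera axes: x right, y down, z forward; pixel columns grow to the right and rows downward; lengths in m; the calibration is good to about 2 mm. A picture is of the moment at which its call begins. There is no depth.
- r.hand_in(): hands the job in, once; it reports no verdict.
The state is a dict: "clock": time; "joints": joint angles; "qvel": joint speeds; "tau": joint torques, N m; "tcp_pos": TCP position; "orientation": TCP orientation; "contact_force": force on the tool from outside, world axes, zero at the start; "moment": the same for the moment, N m; "grip_width": finger opening in m.
Only numpy, scipy, OpenCV 4.12 (cv2) and the standard library are available. Lean on these libraries where they do the work, as an engineer would, in place of code of your own. Each camera call takes 0.05 s, during which the arm holds its last target. There are 200 camera calls.

### The job

Swing the electrode stand's raised boom over the electrode head that has a ball on top, lower its socket fully home onto the ball, and only then press the latch lever fully down to lock it. Leave both pots standing where they are and do not disturb the other glassware and bottles.

Things in the scene. Friction and masses are not known exactly. Their poses are not given: they have to be found in the camera images.
- stand_axis (a point): The electrode stand: fixed black round foot (170 mm across) with a short column; it never moves. This point lies on the upright swivel axis at the height of the boom's horizontal hinge, 135 mm above the bench. A dark-steel boom (beam 24 mm wide, 20 mm thick) reaches out from it towards the robot.
- socket (a point): Centre of the hitch socket under the boom's free end, 210 mm out from the stand axis and 20 mm below the beam's centre line (30 mm below the boom's flat top). An inverted steel cup, open below: 28 mm bore, mouth flared to 44 mm, its rim 7 mm below this point. When the ball is fully home this point lies at the ball's centre. Axes: x points along the boom back to the stand, y across it, z out of the boom's top. The flare draws a ball in that is up to about 6 mm off centre.
- boom_pad (a point): Point on the boom's flat top, on its middle line, 170 mm out from the stand axis (40 mm inboard of the socket): a good place to press down. The top stays flat and clear for 20 mm beyond and 120 mm inboard of it. Same axes as socket. The beam's sides below it can be pushed to swing the boom.
- swivel (a joint): Swing of the boom about the stand's upright axis, rad, growing anticlockwise seen from above, stops at +-0.9; stiff (about 0.6 N m, so 4 N at 150 mm out), stays where it is left.
- boom (a joint): Tilt of the boom about its horizontal hinge, rad: 0 is level, larger is socket end raised (start 0.27 to 0.36). Stays where it is left; about 5 to 8 N at the pad pushes it down. It is level, within 0.03, when the socket is home on the ball.
- latch (a joint): Latch lever at the boom's free end, rad: 0 is raised (handle stands 0.9 rad above the boom's own line, pointing outwards), 0.9 is fully down on its stop, in line with the boom. About 4 N half-way along the handle moves it; it stays where it is left. Once the ball is home, its claw swings under the ball.
- latch_grip (a point): Centre of the cross roller (14 mm thick, 20 mm wide) at the tip of the steel latch lever. The lever is 14 mm wide and 6 mm thick; its pivot lies 32 mm outboard of the socket centre and 12 mm above it (along the boom's z), and the roller 62 mm from the pivot. Pressing straight down 25 to 30 mm outboard of the pivot brings it fully down.
- ball (a point): Centre of the steel ball (25 mm across) on top of the wanted electrode head, 115 mm above the bench. The head sits in a loose grey storage pot, 80 mm across and 55 mm high, 0.8 kg, black cap above it up to 85 mm; 11 mm neck under the ball. z is upright.
- plug (a point): Centre of the flat round steel plug (34 mm across, 16 mm thick) that the other electrode head carries instead of a ball, 115 mm above the bench; otherwise an identical loose pot. The two pots stand left and right of the boom's start position, in either order. Leave it alone.
- beaker: Loose empty glass beaker, 70 mm across, 90 mm high, origin at the centre of its underside. Leave it alone.
- buffer_bottle: Loose white bottle with a green cap, 48 mm across, 100 mm high, origin at the centre of its underside. Leave it alone.
- pill_jar: Loose white jar standing between the two pots and the stand's foot, 52 mm across, 65 mm high, origin at the centre of its underside. Leave it alone.
Mind the look-alikes: they are no part of the job. Leave any green or pink look-alike of the part that bears plug alone.

How it is judged:
On the way, in this order (a step that is already met when the one before it is completed fails the run):
1. the socket is fully home on the ball while the latch lever is still up (distance between socket and ball below 0.006 m and value of joint boom below 0.06 rad and value of joint latch below 0.45 rad), for 0.2 s.
2. the latch lever is pressed fully down with the socket home (distance between socket and ball below 0.006 m and value of joint boom below 0.06 rad and value of joint latch above 0.8 rad), for 0.2 s.
At the end, for the whole second after the job is handed in: Socket centre within 6 mm of the ball centre, boom level (under 0.06 rad), latch above 0.8 rad, pots upright (0.1 rad), ball pot within 30 mm and plug pot within 20 mm of their starts, beaker, bottle and jar within 30 mm of theirs, boom at rest (all of step 2 and angle between each of ball, plug's own z axis and vertical below 0.1 rad and distance of each of ball, beaker, buffer_bottle, pill_jar from where it was at the start of the episode below 0.03 m and distance of plug from where it was at the start of the episode below 0.02 m and velocity of joint boom between -0.05 and 0.05 rad/s and velocity of joint swivel between -0.05 and 0.05 rad/s); the robot touches nothing.
It fails at once if the ball-topped head was shoved away (over 30 mm) (distance of ball from where it was at the start of the episode above 0.03 m).
It fails at once if the other electrode head was disturbed (over 20 mm) (distance of plug from where it was at the start of the episode above 0.02 m).
It fails at once if the latch lever was pressed down before the socket was home (value of joint latch above 0.5 rad and distance between socket and ball above 0.012 m).
It fails at once if the beaker, bottle or jar was disturbed (over 30 mm) (distance of any of beaker, buffer_bottle, pill_jar from where it was at the start of the episode above 0.03 m).
It also fails if it takes over 64 s, if anything falls off the work surface, if the arm or the gripper's body presses on something with over 40 N, if the wrist force passes 120 N, or if a joint passes its speed limit or range.

## Working session

There is one attempt and no reset: what is moved stays moved. The work goes in short steps, Python scripts to look and compute and a tool call to move; the robot and the scene stay as the last step left them, time stands still between calls to the robot, and variables do not carry over. Pictures are saved under pics/ and viewed, about 8 in all and at most 12, crops included, and the job is handed in when it is done.

Besides the shell and the picture viewer there is one more tool, called after "Request:" as name(argument=value, ...) on one line, values as JSON. send_rows: Moves the arm, as the interface text tells. Shift numbers are shares of 150 mm and turn numbers shares of 180 degrees, none past 1 either way. Its arguments: {"type":"object","properties":{"deltas":{"type":"array","items":{"type":"array","items":{"type":"number"}}},"squeeze":{"type":"number"}},"required":["deltas"]}

```bash
mkdir -p pics
cat > h.py <<'E'
import numpy as np, cv2
from bench import r
def snap(n,fn):
    f=r.grab_frame(n); cv2.imwrite(fn,cv2.cvtColor(f["pixels"],cv2.COLOR_RGB2BGR)); 
    import pickle; pickle.dump(f,open(fn+'.pkl','wb')); return f
def proj(f,P):
    return cv2.projectPoints(np.array(P,float).reshape(-1,1,3),np.array(f["rvec"]),np.array(f["tvec"]),np.array(f["camera_matrix"]),None)[0].reshape(-1,2)
def ray(f,uv):
    R=cv2.Rodrigues(np.array(f["rvec"]))[0]; t=np.array(f["tvec"]).ravel()
    d=R.T@np.linalg.solve(np.array(f["camera_matrix"]),[uv[0],uv[1],1.]); return -R.T@t,d
def atz(f,uv,z):
    c,d=ray(f,uv); return c+d*(z-c[2])/d[2]
def tri(fa,ua,fb,ub):
    c1,d1=ray(fa,ua);c2,d2=ray(fb,ub)
    s=np.linalg.lstsq(np.c_[d1,-d2],c2-c1,rcond=None)[0]
    p,q=c1+s[0]*d1,c2+s[1]*d2; return (p+q)/2,np.linalg.norm(p-q)
E
python3 - <<'E'
from h import *
for n in("scene","top"):
    f=snap(n,f"pics/{n}0.png"); print(n,ray(f,(320,200)),f["camera_matrix"])
print(r.get_obs())
E
```

```text
scene (array([1.04720229, 0.40330245, 0.71162366]), array([-0.52012309, -0.4986479 , -0.69346719])) [[382.17252141   0.         317.4089638 ]
 [  0.         382.17252141 202.04104527]
 [  0.           0.           1.        ]]
top (array([0.3912542 , 0.01299267, 1.35344503]), array([ 0.19832446, -0.01460889, -0.98002767])) [[484.38802622   0.         320.2366247 ]
 [  0.         484.38802622 200.04392773]
 [  0.           0.           1.        ]]
{'clock': 0.1, 'joints': array([ 1.15990692,  0.47772713,  0.02234829,  1.55633816, -0.01151314,
        1.10929604, -0.08309658]), 'qvel': array([ 9.79699806e-04, -5.70302434e-04, -7.26871159e-04, -1.54583434e-03,
       -6.08613259e-05, -7.65324545e-04,  4.32528348e-04]), 'tau': array([ 4.72285101e-03, -5.97758174e+01,  1.61375284e+00, -2.81953901e+01,
        1.28641023e-02,  5.02618859e-03,  5.33688464e-06]), 'tcp_pos': array([ 0.2011139 , -0.64381009,  0.24142262]), 'orientation': array([-3.10407191e+00, -4.73583876e-01,  5.58673146e-04]), 'contact_force': array([ 0.03441157, -0.01248835,  0.12239877]), 'moment': array([ 0.02791341, -0.00043304, -0.03513855]), 'grip_width': 0.08539839828418025}
```

View pics/scene0.png

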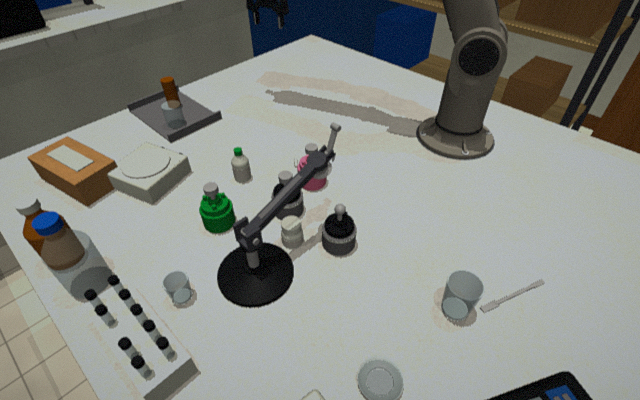

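View pics/top0.png

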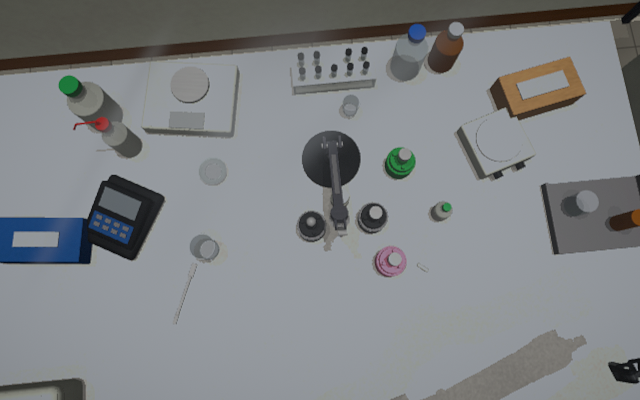

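The two black-cap candidates are the pot at top (312,226), scene (340,210), and the pot at top (373,217). The first looks like a ball on a thin neck and the second like a flat plug. Green and pink pots are look-alikes. I'll confirm with an enlarged crop.

Run:
```python
import cv2,numpy as np
a=cv2.imread('pics/top0.png')[125:265,270:430]; b=cv2.imread('pics/scene0.png')[110:310,200:370]
a=cv2.resize(a,None,fx=2.5*1,fy=2.5,interpolation=2);b=cv2.resize(b,None,fx=2.35,fy=2.35,interpolation=2)
c=np.zeros((max(a.shape[0],b.shape[0]),a.shape[1]+b.shape[1],3),np.uint8);c[:a.shape[0],:a.shape[1]]=a;c[:b.shape[0],a.shape[1]:]=b
c=np.clip(c.astype(float)*1.6,0,255).astype(np.uint8)
print(c.shape);cv2.imwrite('pics/crop1.png',c)
```

```text
(470, 800, 3)
```

View pics/crop1.png

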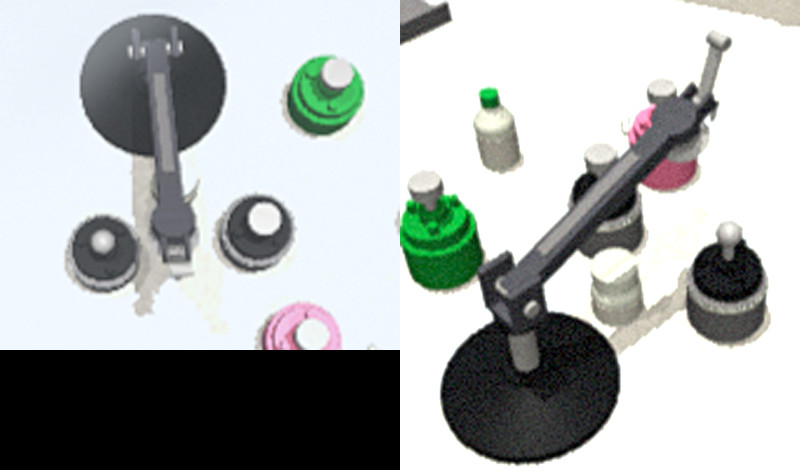

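The crop shows a round ball on a thin neck (top ≈(310.8,221.4), scene ≈(340,208)), so that pot is the target. The other black pot (top ≈(375,212)) carries a flat wide plug. The boom hinge is at top ≈(332,144).

Run:
```python
from h import *
import pickle
t=pickle.load(open('pics/top0.png.pkl','rb'));s=pickle.load(open('pics/scene0.png.pkl','rb'))
T=lambda x,y:(270+x/2.5-.3,125+y/2.5-.3); S=lambda x,y:(200+(x-400)/2.35-.3,110+y/2.35-.3)
print('ball',tri(t,T(102,241),s,S(729,231)),atz(t,T(102,241),.115),atz(s,S(729,231),.115))
print('plug',tri(t,T(264,217),s,S(601,154)),atz(t,T(264,217),.123))
# foot: ellipse fits
print('foot top',atz(t,T(153,86),.01),'scene',atz(s,S(530,386),.01), 'widths',atz(t,T(80,86),.01)-atz(t,T(226,86),.01))
print('hinge',atz(t,T(155,47),.135),atz(s,S(521,296),.135))
print('boomend top',tri(t,T(174,220),s,S(676,117)))
print('roller',tri(t,T(181,268),s,S(720,41)))
print('pots', [ (n,atz(t,T(*p),.055)[:2]) for n,p in dict(ballpot=(106,252),plugpot=(257,233)).items()])
print('jar',atz(s,S(615,262),.06),'pink',atz(t,T(313,335),.123),'green',atz(t,T(337,73),.123))
```

```text
ball (array([0.58882282, 0.02407604, 0.11580995]), np.float64(0.0004982027705218911)) [0.58880695 0.02428702 0.115     ] [0.58832566 0.02334323 0.115     ]
plug (array([ 0.59696942, -0.14464884,  0.11736081]), np.float64(0.0012156870173242965)) [ 0.59643707 -0.14439513  0.123     ]
foot top [ 0.77971277 -0.04970712  0.01      ] scene [ 0.7902734  -0.04312244  0.01      ] widths [0.0162123  0.16733893 0.        ]
hinge [ 0.78572494 -0.0502078   0.135     ] [ 0.7827114  -0.04030986  0.135     ]
boomend top (array([ 0.58673061, -0.04663156,  0.21142398]), np.float64(0.0010436059494600672))
roller (array([ 0.53242422, -0.04488668,  0.26681916]), np.float64(0.002488764082534016))
pots [('ballpot', array([0.58596801, 0.02162316])), ('plugpot', array([ 0.59098733, -0.14345633]))]
jar [ 0.65601753 -0.06497638  0.06      ] pink [ 0.47131496 -0.17942808  0.123     ] green [ 0.7424821  -0.23931618  0.123     ]
```

Request:
send_rows(deltas=[[0.5,0.2,-0.15,-0.1,0,0,0],[0.5,0.45,-0.34,-0.2,0,0,0],[0.5,0.7,-0.53,-0.3,0,0,0],[0.5,0.9,-0.68,-0.4,0,0,0],[0.5,0.97,-0.74,-0.4,0,0,0]])

```text
clock: 0.52
tcp_pos: [0.3101, -0.4921, 0.3041]
orientation: [3.104, 0.479, 0.003]
contact_force: [0.3, -0.6, -0.1]
grip_width: 0.0426
```

Request:
send_rows(deltas=[[0.5,0.2,-0.15,-0.1,0,0,0],[0.5,0.45,-0.34,-0.2,0,0,0],[0.5,0.7,-0.53,-0.3,0,0,0],[0.5,0.9,-0.68,-0.4,0,0,0],[0.5,0.97,-0.74,-0.4,0,0,0]])

```text
clock: 0.93
tcp_pos: [0.4156, -0.3422, 0.3643]
orientation: [3.104, 0.479, 0.004]
contact_force: [1.2, -0.5, -0.1]
grip_width: 0.0427
```

Request:
send_rows(deltas=[[0.5,0.2,-0.15,0,0,0,0],[0.5,0.45,-0.34,0,0,0,0],[0.5,0.7,-0.53,0,0,0,0],[0.5,0.9,-0.68,0,0,0,0],[0.5,0.97,-0.74,0,0,0,0]])

```text
clock: 1.35
tcp_pos: [0.5211, -0.1905, 0.3621]
orientation: [-3.102, -0.483, -0.002]
contact_force: [-0.2, 0.3, 0.1]
grip_width: 0.0427
```

Request:
send_rows(deltas=[[0.5,0.2,-0.15,0,0,0,0.02],[0.5,0.45,-0.34,0,0,0,0.04],[0.5,0.7,-0.53,0,0,0,0.06],[0.5,0.9,-0.68,0,0,0,0.08],[0.5,0.97,-0.74,0,0,0,0.0965],[0.5,0.97,-0.74,0,0,0,0.0965],[0.5,0.97,-0.74,0,0,0,0.0965]])

```text
clock: 1.93
tcp_pos: [0.6245, -0.0454, 0.3614]
orientation: [-3.141, -0.005, 0.002]
contact_force: [-0.4, -0.3, 0.1]
grip_width: 0.0425
```

Request:
send_rows(deltas=[[0.5,0,0,0.2,0,0,0],[0.5,0,0,0.4,0,0,0],[0.5,0,0,0.6,0,0,0],[0.5,0,0,0.8,0,0,0],[0.5,0,0,0.8,0,0,0]])

```text
clock: 2.35
tcp_pos: [0.6199, -0.0496, 0.236]
orientation: [3.14, -0.004, -0.018]
contact_force: [-1.2, -0.7, -0.2]
grip_width: 0.0428
```

Request:
send_rows(deltas=[[0.5,0,0,0.1,0,0,0],[0.5,0,0,0.2,0,0,0],[0.5,0,0,0.3,0,0,0],[0.5,0,0,0.37,0,0,0],[0.5,0,0,0.37,0,0,0]])

```text
clock: 2.77
tcp_pos: [0.6234, -0.0483, 0.1858]
orientation: [3.141, -0.003, -0.004]
contact_force: [-0.6, -0.4, 0.4]
grip_width: 0.0426
```

Run:
```python
from h import *
a=snap("top","pics/top1.png");b=snap("scene","pics/scene1.png")
A=cv2.imread('pics/top1.png')[125:265,270:430];B=cv2.imread('pics/scene1.png')[90:290,210:380]
A=cv2.resize(A,(400,350),interpolation=2);B=cv2.resize(B,(400,470),interpolation=2)
A=cv2.copyMakeBorder(A,0,120,0,0,0);cv2.imwrite('pics/crop2.png',np.clip(np.hstack([A,B])*1.5,0,255))
```

```text
[ WARN:0@4.904] global loadsave.cpp:1063 imwrite_ Unsupported depth image for selected encoder is fallbacked to CV_8U.
```

View pics/crop2.png

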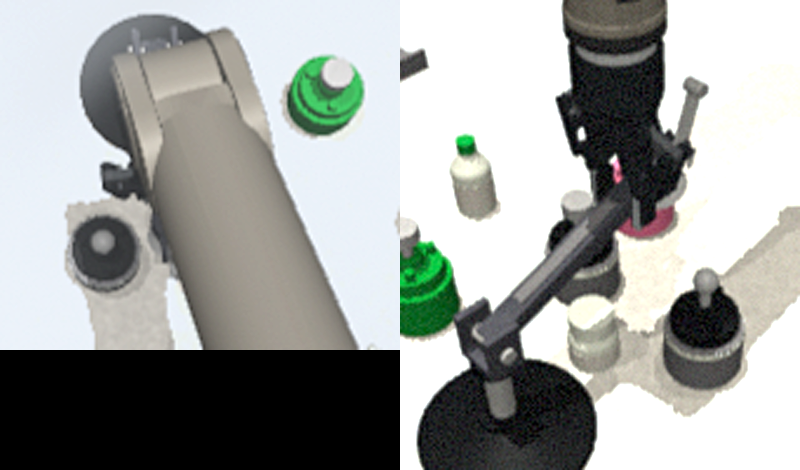

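Request:
send_rows(deltas=[[0.32,0,0,0,0,0,0],[0.32,0,0,0,0,0,0],[0.32,0,0,0,0,0,0],[0.32,0.002,-0.064,0,0,0,0.019],[0.32,0.008,-0.129,0,0,0,0.038],[0.32,0.017,-0.193,0,0,0,0.057],[0.32,0.031,-0.256,0,0,0,0.0765],[0.32,0.047,-0.315,0,0,0,0.095],[0.32,0.065,-0.37,0,0,0,0.1115],[0.32,0.065,-0.37,0,0,0,0.1115],[0.32,0.065,-0.37,0,0,0,0.1115],[0.32,0.065,-0.37,0,0,0,0.1115]], squeeze=20)

```text
clock: 3.87
tcp_pos: [0.634, 0.0086, 0.1869]
orientation: [-3.094, 0.546, 0.0]
contact_force: [-0.4, 0.2, -0.8]
grip_width: 0.0272
```

Run:
```python
from h import *
b=snap("scene","pics/scene2.png")
B=cv2.imread('pics/scene2.png')[90:290,210:380]
cv2.imwrite('pics/crop3.png',np.clip(cv2.resize(B,(680,600*4//3*0+600),interpolation=2)*1.5,0,255).astype(np.uint8))
```

```text
(no output)
```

View pics/crop3.png

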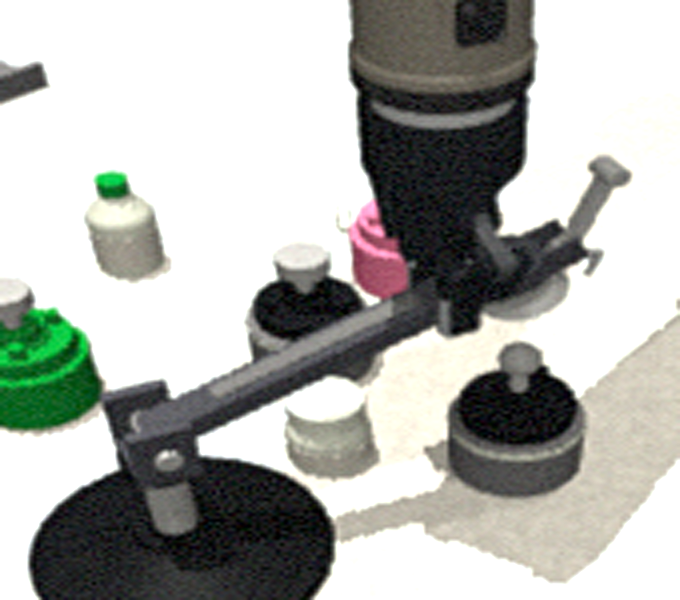

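Request:
send_rows(deltas=[[0.5,0,0,0,0,0,0],[0.5,0,0,0,0,0,0],[0.5,0,0,-0.2,0,0,0],[0.5,0,0,-0.4,0,0,0],[0.5,0,0,-0.6,0,0,0],[0.5,0,0,-0.8,0,0,0],[0,0,0,-0.95,0,0,0],[0,0.1,0.25,-0.95,0,0,0],[0,0.2,0.5,-0.95,0,0,0],[0,0.3,0.75,-0.95,0,0,0],[0,0.4,1,-0.95,0,0,0],[0,0.4,1,-0.95,0,0,0],[0,0.4,1,-0.95,0,0,0]])

```text
clock: 5.0
tcp_pos: [0.6382, -0.1571, 0.3289]
orientation: [3.09, -0.557, -0.001]
contact_force: [0.3, 0.9, -0.3]
grip_width: 0.0
```

Run:
```python
from h import *
a=snap("top","pics/top3.png");b=snap("scene","pics/scene3.png")
A=cv2.imread('pics/top3.png')[130:270,260:360];B=cv2.imread('pics/scene3.png')[100:260,240:380]
A=cv2.resize(A,None,fx=4,fy=4,interpolation=2)
B=cv2.resize(B,None,fx=2.8,fy=2.8,interpolation=2)
c=np.zeros((560,800,3),np.uint8);c[:560,:400]=A;c[:B.shape[0],400:400+B.shape[1]]=B[:, :400]
cv2.imwrite('pics/crop4.png',np.clip(c*1.5,0,255).astype(np.uint8))
```

```text
(no output)
```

View pics/crop4.png

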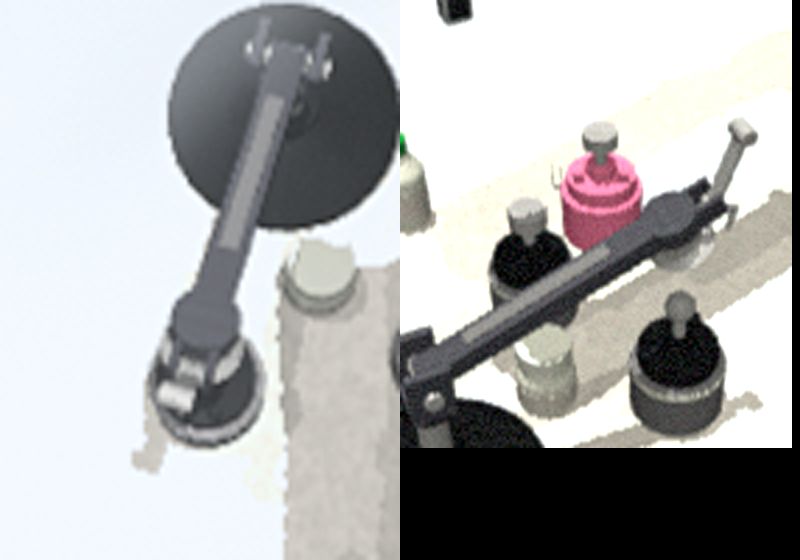

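Run:
```python
from h import *
import pickle
t=pickle.load(open('pics/top3.png.pkl','rb'));s=pickle.load(open('pics/scene3.png.pkl','rb'))
T=lambda x,y:(260+x/4-.4,130+y/4-.4); S=lambda x,y:(240+(x-400)/2.8-.3,100+y/2.8-.3)
print('disc',tri(t,T(206,320),s,S(671,217)))
print('hinge',atz(t,T(288,57),.135),atz(t,T(288,57),.14))
# foot from initial top picture: dark region fit
t0=pickle.load(open('pics/top0.png.pkl','rb'));g=t0['pixels'].astype(int).max(2)
m=(g<75).astype(np.uint8);m[:,:295]=0;m[:,368:]=0;m[:125]=0;m[192:]=0
c=max(cv2.findContours(m,0,1)[0],key=cv2.contourArea);h=cv2.convexHull(c)
for z in(.008,.015,.02):
    P=np.array([atz(t0,p,z)[:2] for p in h[:,0].astype(float)]);
    A=np.c_[2*P,np.ones(len(P))];x=np.linalg.lstsq(A,(P**2).sum(1),rcond=None)[0];print(z,x[:2],'R',np.sqrt(x[2]+x[:2]@x[:2]))
print('ball now',tri(t0,(310.5,221.1),s,S(681,306)),proj(s,[.5885,.0238,.115]))
```

```text
disc (array([0.60069585, 0.02024489, 0.21008156]), np.float64(0.0019921448511249747))
hinge [ 0.78479377 -0.04985013  0.135     ] [ 0.78317885 -0.04959225  0.14      ]
0.008 [ 0.77615095 -0.05866326] R 0.07855039136570699
0.015 [ 0.77414843 -0.05829045] R 0.07814171414078308
0.02 [ 0.77271806 -0.05802416] R 0.07784980183726267
ball now (array([0.58890254, 0.02456123, 0.11325137]), np.float64(0.0006312266021495553)) [[339.80314669 208.13962115]]
```

Request:
send_rows(deltas=[[0,-0.1,-0.25,0,0,0,0],[0,-0.2,-0.5,0,0,0,0],[0,-0.3,-0.75,0,0,0,0],[0,-0.435,-1,0,0,0,0],[0,-0.435,-1,0.15,0,0,0],[0,-0.435,-1,0.3,0,0,0],[0,-0.435,-1,0.45,0,0,0],[0,-0.435,-1,0.6,0,0,0],[0,-0.435,-1,0.6,0,0,0],[0,-0.435,-1,0.6,0,0,0]])

```text
clock: 5.93
tcp_pos: [0.6284, 0.0122, 0.2387]
orientation: [-3.094, 0.544, 0.004]
contact_force: [-0.4, -0.0, 1.5]
grip_width: 0.0
```

Request:
send_rows(deltas=[[0,0,0,0.05,0,0,0],[0,0,0,0.1,0,0,0],[0,0,0,0.15,0,0,0],[0,0,0,0.2,0,0,0],[0,0,0,0.25,0,0,0],[0,0,0,0.25,0,0,0]])

```text
clock: 6.43
tcp_pos: [0.6292, 0.011, 0.2014]
orientation: [-3.093, 0.547, 0.0]
contact_force: [-1.2, 1.1, 3.3]
grip_width: 0.0002
```

Request:
send_rows(deltas=[[0,0,0,0.025,0,0,0],[0,0,0,0.05,0,0,0],[0,0,0,0.075,0,0,0],[0,0,0,0.1,0,0,0],[0,0,0,0.125,0,0,0],[0,0,0,0.15,0,0,0],[0,0,0,0.175,0,0,0],[0,0,0,0.2,0,0,0],[0,0,0,0.2,0,0,0]])

```text
clock: 7.18
tcp_pos: [0.6289, 0.011, 0.1719]
orientation: [-3.093, 0.547, 0.001]
contact_force: [-2.4, 1.6, 4.4]
grip_width: -0.0004
```

Run:
```python
from h import *
b=snap("scene","pics/scene4.png")
B=cv2.imread('pics/scene4.png')[120:260,250:380]
cv2.imwrite('pics/crop5.png',np.clip(cv2.resize(B,None,fx=4,fy=4,interpolation=2)*1.5,0,255).astype(np.uint8))
```

```text
(no output)
```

View pics/crop5.png

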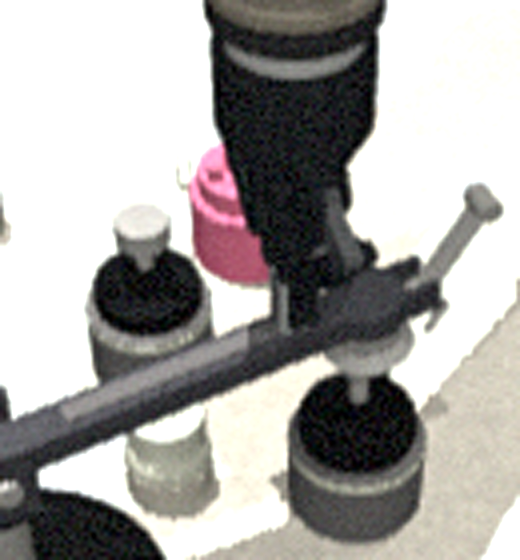

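The cup (crop ≈(368,345)) is now over the ball, with the neck at (358,388) and the lever still up. I'll press on gently.

Request:
send_rows(deltas=[[0,0,0,0.02,0,0,0],[0,0,0,0.04,0,0,0],[0,0,0,0.06,0,0,0],[0,0,0,0.08,0,0,0],[0,0,0,0.09,0,0,0],[0,0,0,0.09,0,0,0]])

```text
clock: 7.73
tcp_pos: [0.6287, 0.011, 0.1584]
orientation: [-3.093, 0.547, 0.002]
contact_force: [-2.9, 2.5, 4.7]
grip_width: 0.0003
```

Request:
send_rows(deltas=[[0,0,0,0.01,0,0,0],[0,0,0,0.02,0,0,0],[0,0,0,0.03,0,0,0],[0,0,0,0.03,0,0,0]])

```text
clock: 8.07
tcp_pos: [0.6288, 0.0111, 0.1558]
orientation: [-3.093, 0.547, 0.001]
contact_force: [-8.5, 1.6, 17.3]
grip_width: -0.0
```

Request:
send_rows(deltas=[[0,0,0,0.008,0,0,0],[0,0,0,0.008,0,0,0],[0,0,0,0.008,0,0,0],[0,0,0,0.008,0,0,0]])

```text
clock: 8.4
tcp_pos: [0.6288, 0.0111, 0.1556]
orientation: [-3.093, 0.548, 0.0]
contact_force: [-12.8, 1.9, 23.3]
grip_width: -0.0001
```

Run:
```python
from h import *
b=snap("scene","pics/scene5.png")
B=cv2.imread('pics/scene5.png')[120:260,250:380]
cv2.imwrite('pics/crop6.png',np.clip(cv2.resize(B,None,fx=4,fy=4,interpolation=2)*1.5,0,255).astype(np.uint8))
```

```text
(no output)
```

View pics/crop6.png

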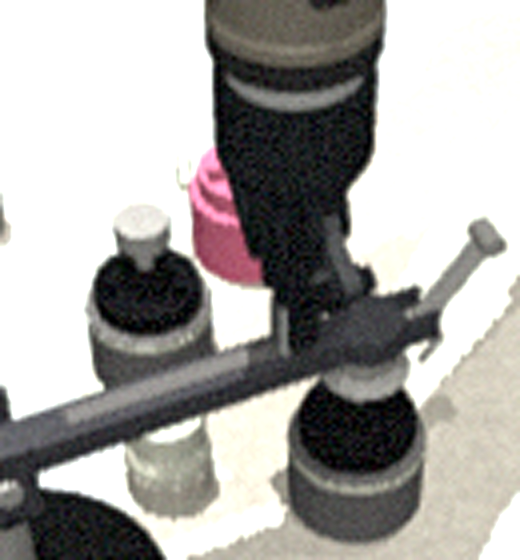

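The socket is fully seated: level boom, tip height as computed, a firm stop at 23 N and the lever still up. Next is the latch: lift, move outboard along the boom, then press.

Request:
send_rows(deltas=[[0,0,0,-0.1,0,0,0],[0,0,0,-0.3,0,0,0],[0,0,0,-0.5,0,0,0],[0,0,0,-0.5,0,0,0],[0,-0.2,0,-0.5,0,0,0],[0,-0.4,0,-0.5,0,0,0],[0,-0.6,0,-0.5,0,0,0],[0,-0.7,0.01,-0.5,0,0,0],[0,-0.7,0.01,-0.5,0,0,0],[0,-0.7,0.01,-0.5,0,0,0],[0,-0.7,0.01,-0.5,0,0,0]])

```text
clock: 9.37
tcp_pos: [0.5313, 0.0443, 0.2278]
orientation: [-3.093, 0.549, -0.003]
contact_force: [-0.0, 0.1, -0.0]
grip_width: 0.0001
```

Request:
send_rows(deltas=[[0,0,0,0.05,0,0,0],[0,0,0,0.1,0,0,0],[0,0,0,0.15,0,0,0],[0,0,0,0.2,0,0,0],[0,0,0,0.25,0,0,0],[0,0,0,0.25,0,0,0]])

```text
clock: 9.87
tcp_pos: [0.5295, 0.0449, 0.1883]
orientation: [3.093, -0.548, -0.003]
contact_force: [-0.0, -0.3, 0.1]
grip_width: -0.0004
```

Positions are good, with no contact yet. Pressing down slowly.

Request:
send_rows(deltas=[[0,0,0,0.025,0,0,0],[0,0,0,0.05,0,0,0],[0,0,0,0.075,0,0,0],[0,0,0,0.1,0,0,0],[0,0,0,0.125,0,0,0],[0,0,0,0.15,0,0,0],[0,0,0,0.15,0,0,0]])

```text
clock: 10.45
tcp_pos: [0.5298, 0.0451, 0.1669]
orientation: [3.093, -0.548, -0.001]
contact_force: [0.7, -0.1, 0.4]
grip_width: 0.0
```

Request:
send_rows(deltas=[[0,0,0,0.02,0,0,0],[0,0,0,0.04,0,0,0],[0,0,0,0.06,0,0,0],[0,0,0,0.08,0,0,0],[0,0,0,0.1,0,0,0],[0,0,0,0.12,0,0,0],[0,0,0,0.12,0,0,0]])

```text
clock: 11.03
tcp_pos: [0.5297, 0.0451, 0.1488]
orientation: [3.093, -0.548, -0.002]
contact_force: [0.8, 2.0, 0.4]
grip_width: 0.0004
```

Run:
```python
from h import *
b=snap("scene","pics/scene6.png")
B=cv2.imread('pics/scene6.png')[120:260,250:400]
cv2.imwrite('pics/crop7.png',np.clip(cv2.resize(B,None,fx=4,fy=4,interpolation=2)*1.5,0,255).astype(np.uint8))
```

```text
(no output)
```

View pics/crop7.png

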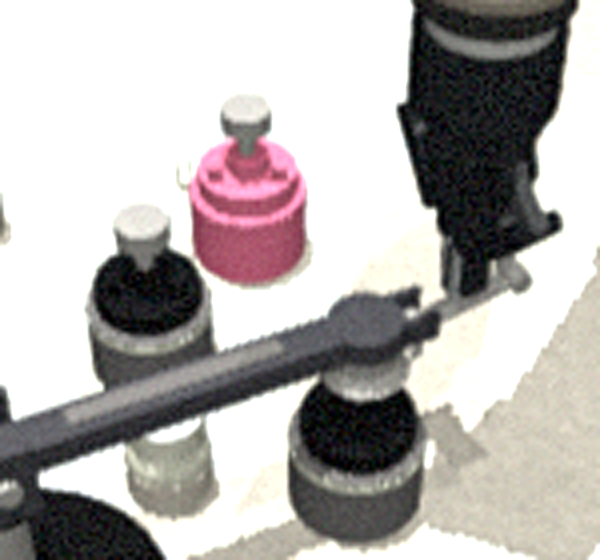

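The fingers (crop ≈(465,285)) are on the lever, which is partly down. The boom is still seated on the ball. I'll keep pressing to the stop.

Request:
send_rows(deltas=[[0,0,0,0.015,0,0,0],[0,0,0,0.03,0,0,0],[0,0,0,0.045,0,0,0],[0,0,0,0.055,0,0,0],[0,0,0,0.055,0,0,0],[0,0,0,0.055,0,0,0]])

```text
clock: 11.58
tcp_pos: [0.5303, 0.0449, 0.1412]
orientation: [3.093, -0.548, 0.0]
contact_force: [-0.2, 0.2, 1.3]
grip_width: 0.0
```

Request:
send_rows(deltas=[[0,0,0,0.008,0,0,0],[0,0,0,0.016,0,0,0],[0,0,0,0.016,0,0,0],[0,0,0,0.016,0,0,0]])

```text
clock: 11.92
tcp_pos: [0.5306, 0.0449, 0.1403]
orientation: [3.093, -0.548, 0.002]
contact_force: [-5.4, 0.2, 13.2]
grip_width: -0.0003
```

Request:
send_rows(deltas=[[0,0,0,0.01,0,0,0],[0,0,0,0.01,0,0,0],[0,0,0,0.01,0,0,0],[0,0,0,0.01,0,0,0]])

```text
clock: 12.25
tcp_pos: [0.5307, 0.045, 0.1399]
orientation: [3.093, -0.548, 0.002]
contact_force: [-9.3, -0.4, 23.3]
grip_width: 0.0
```

Request:
send_rows(deltas=[[0,0,0,-0.1,0,0,0],[0,0,0,-0.35,0,0,0],[0,0,0,-0.6,0,0,0],[0,0,0.25,-0.8,0,0,0],[0,0,0.5,-1,0,0,0],[0,0,0.75,-1,0,0,0],[0,0,1,-1,0,0,0],[0,0,1,-1,0,0,0],[0,0,1,-1,0,0,0]])

```text
clock: 13.0
tcp_pos: [0.4779, -0.0991, 0.2877]
orientation: [3.091, -0.558, 0.002]
contact_force: [-0.2, 0.9, 0.3]
grip_width: 0.0004
```

Run:
```python
from h import *
b=snap("scene","pics/scene7.png");a=snap("top","pics/top7.png")
B=cv2.imread('pics/scene7.png')[120:260,250:385];A=cv2.imread('pics/top7.png')[130:270,265:395]
c=np.hstack([cv2.resize(x,None,fx=3,fy=3,interpolation=2) for x in(B,A)])
cv2.imwrite('pics/crop8.png',np.clip(c*1.5,0,255).astype(np.uint8));print(c.shape)
```

```text
(420, 795, 3)
```

View pics/crop8.png

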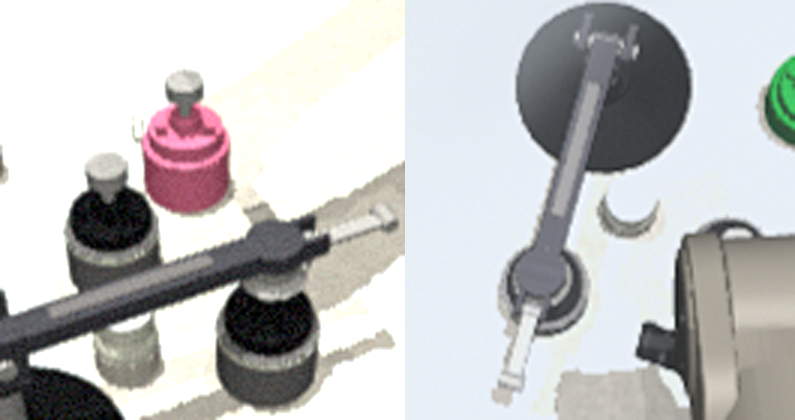

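The lever lies in line with the boom (scene crop (385,215), top crop (512,381)), and the ball pot is upright under the cup. One numeric check of roller height, then hand in.

Run:
```python
from h import *
import pickle
t=pickle.load(open('pics/top7.png.pkl','rb'));s=pickle.load(open('pics/scene7.png.pkl','rb'))
T=lambda x,y:(265+(x-405)/3-.3,130+y/3-.3); S=lambda x,y:(250+x/3-.3,120+y/3-.3)
p,e=tri(t,T(511,381),s,S(385,215));print('roller',p,e,'expected z~.127-.13, r .304: ',np.hypot(*(p[:2]-[.785,-.049])))
p,e=tri(t,T(542,269),s,S(278,236));print('disc',p,e)
if p[2]<.165: r.hand_in();print('handed in')
```

```text
roller [0.49886569 0.0588124  0.12729563] 0.00011373438833113054 expected z~.127-.13, r .304:  0.30577173668181373
disc [0.5871164  0.02572347 0.14553785] 0.004350378448802049
the job is handed in; nothing more can be done
handed in
```

The job is done and handed in at about 13 s of the 64 s allowed; hand-in gives no verdict.

I straddled the boom with the open fingers and swung it about 0.36 rad over the ball-topped head. I then pressed it down with shut fingers to a firm stop (23 N). After that I pressed the latch lever to its stop (23 N) and moved the arm clear.

- **Boom and socket:** the boom end's top measured 146 mm above the bench, against about 145 mm expected when level. It sits within about 3 mm of where I measured the ball at the start. The two camera rays for that point missed each other by 4 mm, so it is a weaker fix than the others.
- **Latch:** the roller measured 127 mm high and 306 mm out from the stand axis, against about 127 mm and 304 mm expected when fully down.
- **Other items:** in the last close-up the ball pot stands upright where it was, and the plug pot and jar look unmoved. The beaker and bottle were outside that picture; the arm was not brought near them. In the final top view the arm hides most of the plug pot, so only the scene camera confirms it.
- **Failed check:** a circle fit of the stand's foot came out at 78 mm radius instead of 85 mm. I discarded it and used the hinge position, which gave a ball distance of 209.5 mm against the 210 mm given.

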